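# Pin the camera slide into line

### The job

The sliding camera plate on the linear stage has crept off its index hole. Take the tapered pin (round knob, pointed shank) from the rack and drive it down through the plate's hole and the base's hole until its collar rests on the plate, so that the pin itself draws the two holes into line; then let go. Do not push the plate with the gripper, and leave the straight, square-headed pin where it hangs.

Things in the scene. Friction and masses are not known exactly. Their poses are not given: they have to be found in the camera images.
- taper_pin: Aluminium tapered pin, 0.25 kg, 131 mm long, hanging upright in a black rack (shelf 100 mm high, 44 mm holes; tops of both pins 156 mm high). Origin: centre of its lower tip, z up. From the tip: cone 7 mm wide at 0 to 35 mm wide at 50 mm, 35 mm shank to 75, flat collar 54 mm wide to 81, round knob 28 mm wide to 131: grip the knob about 110 mm above the tip.
- straight_pin: Bystander: aluminium straight pin in the rack's other hole, 110 mm from the tapered pin. Same lengths, collar and 35 mm shank, but the shank is a blunt cylinder and the head is square, 28 mm wide, 50 mm high. Origin: centre of its lower end, z up. It stays in the rack.
- camera_plate: Bare aluminium sliding plate, 120 x 92 x 8 mm, on the black stage base between two rails 10 mm high, with a 40 mm round through hole at its centre. Origin: hole centre on the underside, 88 mm above the table; top face 8 mm higher; x along the rails, z up. It slides only along x, with 1.5 N of drag, stays where left, and starts 10 to 13 mm off the base's hole.
- base_hole (a point): Centre of the mouth of the 40 mm round hole in the fixed black stage base, under the plate. The hole is at the centre of the base, a bridge 170 x 112 mm, top face 88 mm above the table, 12 mm thick, open for 76 mm beneath. x along the rails, z up. With the pin home, its collar lies on the plate and its tip is 67 mm below this point.
Things that resemble listed ones, but are neither listed nor needed, are in the scene too. Leave any orange or purple look-alike of the taper_pin alone.

How it is judged:
On the way:
1. the tapered pin's tip has entered the plate's hole while the plate is still out of line (z of taper_pin in the frame of camera_plate between -0.06 and 0.004 m and horizontal distance between taper_pin and camera_plate below 0.02 m and horizontal distance between camera_plate and base_hole above 0.007 m).
At the end, for the whole second after the job is handed in: Tapered pin released and at rest through both holes: tip 62 to 72 mm below the mouth of the hole in the base (collar on the plate) and within 12 mm of its axis, leaning under 0.15 rad; plate hole within 7 mm of base hole; straight pin within 30 mm of its start (z of taper_pin in the frame of base_hole between -0.072 and -0.062 m and horizontal distance between taper_pin and base_hole below 0.012 m and angle between taper_pin's own z axis and vertical below 0.15 rad and horizontal distance between camera_plate and base_hole below 0.007 m and linear speed of taper_pin below 0.02 m/s and distance of straight_pin from where it was at the start of the episode below 0.03 m); the robot touches nothing.
It fails at once if the gripper pushes the sliding plate (over 5 N) (contact force between the fingers and camera_plate above 5 N).
It fails at once if the straight pin is taken or shoved away (over 30 mm) (distance of straight_pin from where it was at the start of the episode above 0.03 m).
It also fails if it takes over 48 s, if anything falls off the work surface, if the arm or the gripper's body presses on something with over 40 N, if the wrist force passes 120 N, or if a joint passes its speed limit or range.

### The arm

A 7-joint arm with a two-finger parallel gripper is mounted at the origin on the work surface. World frame = base frame: x ahead of the robot, y to its left, z up, the work surface at z = 0. Lengths are in m, angles in rad, forces in N, time in s.
With the tool pointing down it reaches from about 0.4 to 0.875 m from the base axis. Payload 4.4 kg.
Tool frame: the origin (TCP) lies between the finger pads; the fingertips stand 22 mm ahead of it and the grasp point (between the pads) lies 3 mm ahead of it (ctrl.tip_extent is the distance from the TCP to the fingertips, in m); z points along the fingers, y is the line along which they close (so a half turn about z gives the same grasp; the last joint's range is limited). The gripper opens to 85 mm and grips with 20 to 120 N. Pads are 22 mm wide; open, the fingers measure 114 mm over their backs; the gripper's body (76 mm by 85 mm) begins 54 mm behind the grasp point. The pads swing forward as they close: fully open they stand 13 mm farther back than shut.
Start: joints at [-1.24, 0.628, 0.038, 1.517, -0.027, 0.996, -0.02], TCP at [0.251, 0.6, 0.253] pointing down, gripper open.
Joint ranges: [-3.06, 3.06], [-0.37, 2.12], [-1.25, 1.32], [0.18, 2.47], [-1.1, 4.24], [0.23, 1.98], [-2.94, 2.94]. Speed limits (rad/s): [2.57, 2.57, 3.14, 3.14, 3.14, 3.14, 3.14].

### API

Orientations are given as a unit quaternion [x, y, z, w].
In Python, from bench import state, cams, ctrl, boxes_of gives the robot as it stands. The module is installed in compiled form; this text tells all that it offers.
- The arm moves only by the tool drive_tool, never from a script. Its argument "steps" is a list of rows, each a list of 2 entries, a list of its own where there are three numbers: the shift along the tool's x, y, z as a fraction of full scale, then the turn about the tool's z as a fraction of full scale. A call has 1 to 12 rows; each row is the pose to reach, as a shift and turn from the pose commanded when the call began, along the tool's axes at that moment; what a row does not reach only later rows make up. Full scale, the value 1, is 150 mm for a shift and pi/4 rad for a turn. A row lasts 1/10 s, in which the tool goes at most 50 mm and 8.59 degrees, less where a joint would pass 70% of its speed; a pose out of reach is approached as far as the arm can. A call with a number of a shift or a turn outside -1 to 1 is refused whole. A call with a gripper value outside its range is refused whole. "hand" is the closure, from -1 (fully open) to 1 (shut), set as the call begins (left out, the last holds). The fingers move at their own pace and stop on an object; the grip force is fixed at half the most. Time passes only in rows, so rows that repeat a pose let the fingers close. It gives the time, the measured TCP pose, the force, the opening and the grip force at its end, in the units of the state.
- state(): the state, without advancing time (a new reading comes with each control period).
- cams.snapshot(name): name is "scene" or "top"; returns the picture (420x560x3 uint8, blue, green, red); there is no depth.
- cams.calibration(name): a dict with "vfov" (degrees; the focal length in pixels is half the picture's height over the tangent of half this angle, whatever the lens; pixels are square), "cx", "cy" (the principal point, pixels), "R" (3x3) and "t" (3): a world point X has camera coordinates R X + t. Camera axes: x right, y down, z forward; pixel columns grow to the right and rows downward; lengths in m; the calibration is good to about 2 mm. A picture is of the moment at which its call begins. calibration takes no time and is no camera call.
- ctrl.sign_off(): hands the job in; it is judged then, once.
Trained networks look in the newest picture that a camera, given by its name, has taken for a name from the list of things; names that differ only in an ending like _2 or _b are one class to them, and where a whole thing is asked for, a point or a joint stands for the part that bears it (a point fixed in the world has none). Each returns a list of dicts, best first, with "p" (0 to 1); they miss things now and then, are a little off and sometimes report something else, mostly with a low value. They report only what shows in the picture. A call takes as long as a camera call. They do not tell look-alikes from the thing itself.
- boxes_of(name, camera): "position" ([column, row] in pixels, amid what is visible of it).
The state is a dict: "clock": time; "joint_positions": joint angles; "dq": joint speeds; "tau": joint torques, N m; "position": TCP position; "tool_rot": TCP orientation; "ft_force": force on the tool from outside, world axes, zero at the start; "moment": the same for the moment, N m; "width": opening from 0.0 (shut) to 1.0 (fully open); "gripper_force": force on a finger pad.
Only numpy, scipy, OpenCV 4.12 (cv2) and the standard library are available. Lean on these libraries where they do the work, as an engineer would, in place of code of your own. Each camera call takes 0.05 s, during which the arm holds its last target. There are 200 camera calls.

## Working session

There is one attempt and no reset: what is moved stays moved. The work goes in short steps, Python scripts to look and compute and a tool call to move; the robot and the scene stay as the last step left them, time stands still between calls to the robot, and variables do not carry over. Pictures are saved under pics/ and viewed, at most 10 in all, crops included, and the job is handed in when it is done.

Besides the shell and the picture viewer there is one more tool, called in YAML: its name, and indented under it one key for each argument. drive_tool: Moves the arm, as the interface text tells. Its arguments: {"type":"object","properties":{"steps":{"type":"array"},"hand":{"type":"number"}},"required":["steps"]}

```bash
mkdir -p pics; cat > h.py <<'E'
import numpy as np,cv2
from bench import state,cams,ctrl,boxes_of
def cam(n):
    c=cams.calibration(n); f=210/np.tan(np.radians(c['vfov'])/2)
    return f,c['cx'],c['cy'],np.array(c['R']),np.array(c['t'])
def back(n,uv,z):
    f,cx,cy,R,t=cam(n); d=R.T@np.array([(uv[0]-cx)/f,(uv[1]-cy)/f,1]); o=-R.T@t
    return o+d*(z-o[2])/d[2]
def proj(n,X):
    f,cx,cy,R,t=cam(n); p=R@np.array(X)+t
    return np.array([f*p[0]/p[2]+cx,f*p[1]/p[2]+cy])
E
python3 - <<'E'
from h import *
for n in("scene","top"):
    im=cams.snapshot(n); cv2.imwrite(f"pics/{n}0.png",im)
    print(n,cams.calibration(n))
    for o,z in(("taper_pin",.1),("straight_pin",.1),("camera_plate",.096),("base_hole",.088)):
        for b in boxes_of(o,n)[:5]: print(n,o,np.round(b['position'],1),round(b['p'],2),np.round(back(n,b['position'],z),3))
s=state();print(s)
E
```

```text
scene {'vfov': 43.70825828058127, 'cx': 279.3791723285979, 'cy': 208.27360105449182, 'R': array([[ 0.28216973,  0.95925388,  0.01456845],
       [ 0.63425396, -0.17513281, -0.75302749],
       [-0.71979313,  0.22172166, -0.65782775]]), 't': array([-0.13760798, -0.28042284,  1.76599589])}
scene taper_pin [146.4 231.3] 0.93 [ 0.551 -0.345  0.1  ]
scene taper_pin [148.6 281.2] 0.68 [ 0.707 -0.356  0.1  ]
scene taper_pin [135.7 201. ] 0.59 [ 0.433 -0.36   0.1  ]
scene straight_pin [192.4 216.9] 0.65 [ 0.529 -0.233  0.1  ]
scene straight_pin [370.4 189.9] 0.44 [0.548 0.226 0.1  ]
scene camera_plate [370.6 185.7] 0.79 [0.528 0.236 0.096]
scene camera_plate [370.9 189.8] 0.16 [0.544 0.23  0.096]
scene base_hole [368.3 190.1] 0.68 [0.534 0.228 0.088]
top {'vfov': 53.91640493276932, 'cx': 281.554984182175, 'cy': 204.00272004589428, 'R': array([[ 0.01881508, -0.99970394,  0.01542784],
       [-0.98211709, -0.02137078, -0.18705431],
       [ 0.18732863, -0.0116325 , -0.98222842]]), 't': array([-0.015622  ,  0.54560255,  0.9200881 ])}
top taper_pin [433.6 150.7] 0.95 [ 0.669 -0.352  0.1  ]
top t
[... 232 characters left out ...]
0.5, 'joint_positions': array([-1.2397876 ,  0.62844717,  0.03847774,  1.517463  , -0.02699613,
        0.9963149 , -0.01998019]), 'dq': array([ 0.0007484 , -0.00087184,  0.00011715,  0.00059513, -0.00116059,
        0.00040343, -0.00130868]), 'tau': array([-7.98487545e-04, -5.62807417e+01,  1.22431632e+00, -1.93603241e+01,
        1.09128005e-02,  2.71999415e-03, -1.23130962e-05]), 'position': array([0.25116548, 0.5994813 , 0.25326222]), 'tool_rot': array([ 1.97098636e-01,  9.80383662e-01, -5.26102484e-05, -3.13639348e-05]), 'ft_force': array([ 0.22694029, -0.06426656,  0.18773272]), 'moment': array([-0.01286646,  0.05399119, -0.04718717]), 'gripper_force': 0.0, 'width': 0.9997141120691618}
```

View pics/top0.png

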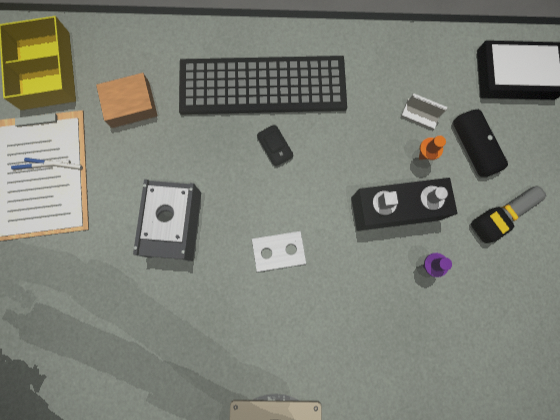

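View pics/scene0.png

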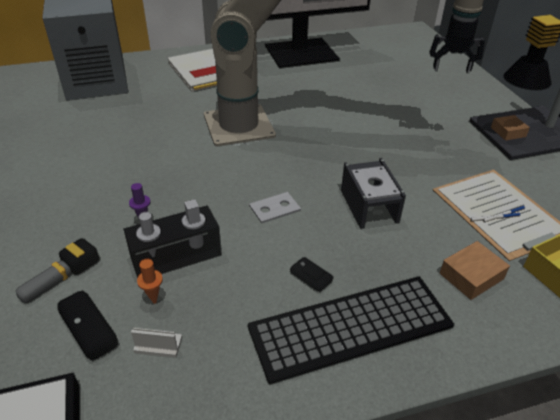

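The top view shows the stage at about (167,218), the rack with the straight pin at (386,202) and the taper pin at (435,196), and the orange and purple look-alikes at (432,150) and (436,264). The scene view agrees. Next I'll enlarge the parts that matter.

```bash
python3 - <<'E'
from h import *
t=cv2.imread("pics/top0.png");s=cv2.imread("pics/scene0.png")
def c(im,u,v,w,h,k): return cv2.resize(im[v:v+h,u:u+w],None,fx=k,fy=k,interpolation=cv2.INTER_CUBIC)
a=np.hstack([c(t,125,170,90,100,4),c(t,400,170,70,50,4)]) if 0 else None
L=c(t,125,172,90,95,3); 
L=c(t,125,172,95,95,4)  #380x380
Rr=c(t,370,172,95,60,4) #380x240
o=np.zeros((600,760,3),np.uint8); o[:380,:380]=L; o[:240,380:]=Rr
S=c(s,335,150,75,75,4); o[240:540,380:680]=S
P=c(s,120,190,95,55,4); o[380:600,:380]=P
cv2.imwrite("pics/crop0.png",o)
E
```

```text
(no output)
```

View pics/crop0.png

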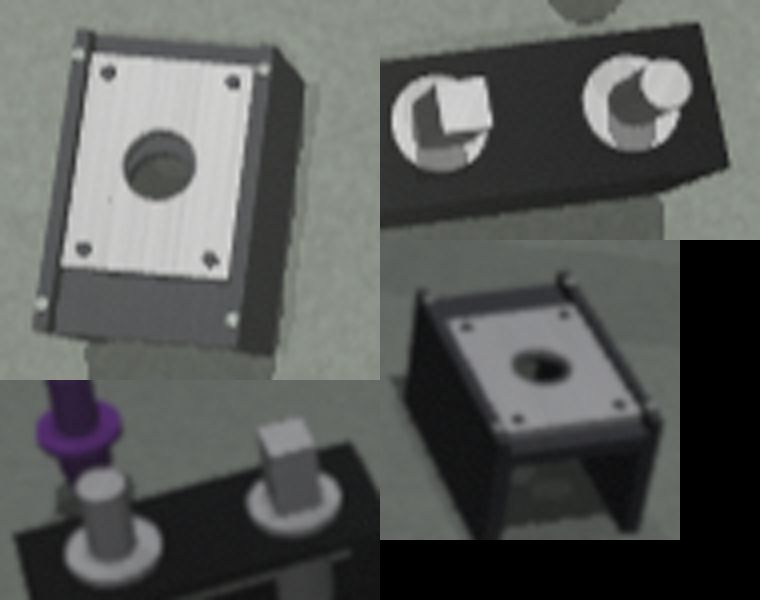

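The crops show the plate's hole at (160,165) in the top crop, toward the far end of the base. The base's four rail screws are centred about 12 mm nearer the robot. The round-knob pin in the rack has its knob top at (666,84) and its collar at (632,103).

```bash
cat >> h.py <<'E'
from scipy.optimize import least_squares
def tri(obs):
    return least_squares(lambda X:np.concatenate([proj(n,X)-uv for n,uv in obs]),[.5,0,.1])
E
python3 - <<'E'
from h import *
q=lambda x,y,ox,oy,u,v:np.array([(x-ox+.5)/4-.5+u,(y-oy+.5)/4-.5+v])
T=lambda x,y:q(x,y,0,0,125,172); TR=lambda x,y:q(x,y,380,0,370,172)
S=lambda x,y:q(x,y,380,240,335,150); SP=lambda x,y:q(x,y,0,380,120,190)
def b(l,n,uv,z): print(l,n,np.round(back(n,uv,z),4))
b('hole','top',T(160,165),.096);b('hole','scene',S(541,367),.096)
pc=[T(90,53),T(254,66),T(229,279),T(61,265)]
b('plate c','top',np.mean(pc,0),.096)
C=[back('top',p,.096) for p in pc]
for i in range(4):
    d=C[(i+1)%4]-C[i];print('edge',np.linalg.norm(d),np.degrees(np.arctan2(d[1],d[0])))
sc=[T(78,55),T(264,69),T(231,320),T(41,303)]
b('screws','top',np.mean(sc,0),.098)
D=[back('top',p,.098) for p in sc]
for i in range(4):
    d=D[(i+1)%4]-D[i];print('sedge',np.linalg.norm(d),np.degrees(np.arctan2(d[1],d[0])))
b('knob','top',TR(666,84),.156);b('collar','top',TR(632,103),.106)
b('knob','scene',SP(102,484),.156);b('collar','scene',SP(113,548),.106)
b('sqhead','top',TR(465,105),.156);b('sqcol','top',TR(442,122),.106)
for l,o in(('knob',[('top',TR(666,84)),('scene',SP(102,484))]),('hole',[('top',T(160,165)),('scene',S(541,367))])):
    r=tri(o);print(l,r.x,r.cost)
E
```

```text
hole top [0.5116 0.2557 0.096 ]
hole scene [0.514 0.255 0.096]
plate c top [0.5111 0.2565 0.096 ]
edge 0.0926201446801343 -93.36658527214728
edge 0.12035033192838558 176.96827643058438
edge 0.09262870252414246 86.39814111342422
edge 0.11996993300206217 -3.0343759758103572
screws top [0.499  0.2579 0.098 ]
sedge 0.10472822646018932 -93.13379738844412
sedge 0.1409832234256982 176.1211213291695
sedge 0.10414433423489937 86.05187397610936
sedge 0.13949668053782008 -3.642660461061436
knob top [ 0.5578 -0.3411  0.156 ]
collar top [ 0.5579 -0.3418  0.106 ]
knob scene [ 0.5596 -0.3403  0.156 ]
collar scene [ 0.5593 -0.3416  0.106 ]
sqhead top [ 0.5441 -0.2338  0.156 ]
sqcol top [ 0.5447 -0.2348  0.106 ]
knob [ 0.55812657 -0.34093654  0.15507934] 0.07780549943280916
hole [0.51188271 0.25620991 0.09416098] 5.2871671770174483e-05
```

drive_tool:
  hand: -1
  steps:
    - [[-0.15,-0.1,-0.05],0.15]
    - [[-0.35,-0.23,-0.1],0.35]
    - [[-0.55,-0.37,-0.15],0.55]
    - [[-0.75,-0.5,-0.2],0.75]
    - [[-0.9,-0.6,-0.25],0.9]
    - [[-1,-0.67,-0.27],1]
    - [[-1,-0.67,-0.27],1]

```text
clock: 1.2
position: [0.3531, 0.4464, 0.2948]
tool_rot: [0.559, 0.829, 0.0, 0.001]
ft_force: [-0.4, 0.3, 0.3]
width: 1.001
gripper_force: 0.0
```

```bash
cat > st.py <<'E'
from h import *
from scipy.spatial.transform import Rotation as Ro
import sys
s=state();R=Ro.from_quat(s['tool_rot']).as_matrix()
print('t',round(s['clock'],2),'pos',np.round(s['position'],4),'q',np.round(s['joint_positions'],2),'yawx',round(np.degrees(np.arctan2(R[1,0],R[0,0])),2),'zt',np.round(R[:,2],4),'F',np.round(s['ft_force'],1),'w',round(s['width'],3),'g',round(s['gripper_force'],1))
for a in sys.argv[1:]:
    T=np.array(eval(a)); print(a,np.round(R.T@(T-s['position'])/.15,3))
E
python3 st.py
```

```text
t 1.2 pos [0.3531 0.4464 0.2948] q [-1.13  0.48  0.27  1.7  -0.15  0.98 -0.42] yawx 111.96 zt [ 2.1e-03 -2.0e-04 -1.0e+00] F [-0.4  0.3  0.3] w 1.001 g 0.0
```

drive_tool:
  steps:
    - [[-0.33,0.11,0],0.19]
    - [[-0.66,0.22,0],0.38]
    - [[-0.99,0.32,0],0.489]
    - [[-0.99,0.32,0],0.489]

```text
clock: 1.6
position: [0.4555, 0.3244, 0.294]
tool_rot: [0.708, 0.706, 0.0, 0.002]
ft_force: [-0.4, 0.7, -0.1]
width: 1.003
gripper_force: 0.0
```

drive_tool:
  steps:
    - [[-0.33,0.1,0],0]
    - [[-0.66,0.2,0],0]
    - [[-1,0.3,0],0]

```text
clock: 1.9
position: [0.4951, 0.1868, 0.2935]
tool_rot: [0.703, 0.711, 0.0, -0.0]
ft_force: [0.6, -0.1, -0.0]
width: 1.002
gripper_force: 0.0
```

drive_tool:
  steps:
    - [[-0.33,0.1,0],0]
    - [[-0.66,0.2,0],0]
    - [[-1,0.3,0],0]

```text
clock: 2.2
position: [0.5395, 0.0431, 0.2936]
tool_rot: [0.704, 0.711, 0.0, -0.0]
ft_force: [0.3, 0.1, -0.1]
width: 0.999
gripper_force: 0.0
```

drive_tool:
  steps:
    - [[-0.33,0,0],0]
    - [[-0.66,0,0],0]
    - [[-1,0,0],0]

```text
clock: 2.5
position: [0.5403, -0.1061, 0.2935]
tool_rot: [0.704, 0.711, 0.0, -0.0]
ft_force: [1.1, -0.3, -0.0]
width: 0.997
gripper_force: 0.0
```

```bash
python3 st.py "[.5585,-.341,.24]"
```

```text
t 2.5 pos [ 0.5403 -0.1061  0.2935] q [-0.14  0.47  0.42  1.76 -0.23  0.97  0.38] yawx 90.56 zt [ 2.0e-04  1.2e-03 -1.0e+00] F [ 1.1 -0.3 -0. ] w 0.997 g 0.0
[.5585,-.341,.24] [-1.568  0.106  0.355]
```

drive_tool:
  steps:
    - [[-0.33,0,0],0]
    - [[-0.66,0.05,0],0]
    - [[-1,0.1,0],0]

```text
clock: 2.8
position: [0.5564, -0.2545, 0.2935]
tool_rot: [0.704, 0.71, 0.001, -0.0]
ft_force: [1.8, 0.5, 0.4]
width: 1.003
gripper_force: 0.0
```

drive_tool:
  steps:
    - [[-0.3,0,0.1],0]
    - [[-0.54,0,0.2],0]
    - [[-0.54,0,0.3],0]
    - [[-0.54,0,0.3],0]
    - [[-0.54,0,0.3],0]

```text
clock: 3.3
position: [0.5567, -0.3335, 0.2483]
tool_rot: [0.704, 0.71, 0.001, -0.001]
ft_force: [0.4, 0.7, 0.1]
width: 1.001
gripper_force: 0.0
```

```bash
python3 st.py "[.5585,-.341,.138]"
python3 - <<'E'
from h import *
t=cams.snapshot("top");s=cams.snapshot("scene")
r=lambda im:cv2.resize(im,None,fx=4,fy=4,interpolation=cv2.INTER_CUBIC)
cv2.imwrite("pics/c1.png",np.hstack([r(t[130:250,370:470]),r(s[140:260,100:200])]))
E
```

```text
t 3.3 pos [ 0.5567 -0.3335  0.2483] q [ 0.27  0.66  0.4   1.53 -0.29  1.01  0.75] yawx 90.47 zt [-1.0e-04  2.1e-03 -1.0e+00] F [0.4 0.7 0.1] w 1.001 g 0.0
[.5585,-.341,.138] [-0.052  0.012  0.735]
```

View pics/c1.png

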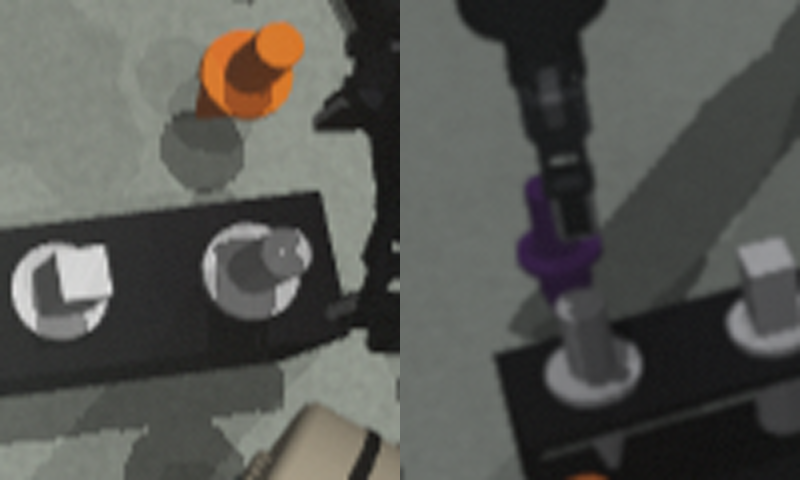

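The gripper is over the taper pin: the knob is at about (285,252) in the top crop and still in the rack. The orange pin is clear of the fingers, so I'm descending.

drive_tool:
  steps:
    - [[-0.05,0.012,0],0]
    - [[-0.05,0.012,0.1],0]
    - [[-0.05,0.012,0.25],0]
    - [[-0.05,0.012,0.4],0]
    - [[-0.05,0.012,0.55],0]
    - [[-0.05,0.012,0.68],0]
    - [[-0.05,0.012,0.735],0]
    - [[-0.05,0.012,0.735],0]
    - [[-0.05,0.012,0.735],0]

```text
clock: 4.3
position: [0.558, -0.3436, 0.1396]
tool_rot: [0.705, 0.709, 0.0, 0.001]
ft_force: [0.1, -0.4, 0.5]
width: 1.001
gripper_force: 0.0
```

```bash
python3 st.py "[.5585,-.341,.138]"
```

```text
t 4.3 pos [ 0.558  -0.3436  0.1396] q [ 0.31  0.79  0.35  1.61 -0.34  0.8   0.81] yawx 90.28 zt [ 0.0015 -0.001  -1.    ] F [ 0.1 -0.4  0.5] w 1.001 g 0.0
[.5585,-.341,.138] [0.017 0.004 0.011]
```

drive_tool:
  steps:
    - [[0.017,0,0.01],0]
    - [[0.017,0,0.01],0]

```text
clock: 4.5
position: [0.5578, -0.3402, 0.1379]
tool_rot: [0.705, 0.709, 0.0, 0.001]
ft_force: [0.8, 1.1, -0.5]
width: 0.999
gripper_force: 0.0
```

drive_tool:
  hand: 1
  steps:
    - [[0,0,0],0]
    - [[0,0,0],0]
    - [[0,0,0],0]
    - [[0,0,0],0]
    - [[0,0,0],0]
    - [[0,0,0],0]
    - [[0,0,0],0]
    - [[0,0,0],0]

```text
clock: 5.3
position: [0.5577, -0.3408, 0.1374]
tool_rot: [0.705, 0.709, 0.0, 0.001]
ft_force: [0.7, 0.0, 3.6]
width: 0.312
gripper_force: 58.9
```

```bash
python3 st.py "[.5585,-.341,.138]"
```

```text
t 5.3 pos [ 0.5577 -0.3408  0.1374] q [ 0.31  0.79  0.34  1.61 -0.34  0.79  0.8 ] yawx 90.26 zt [ 9.e-04 -5.e-04 -1.e+00] F [0.7 0.  3.6] w 0.312 g 58.9
[.5585,-.341,.138] [-0.001  0.006 -0.004]
```

drive_tool:
  steps:
    - [[0,0,-0.08],0]
    - [[0,0,-0.2],0]
    - [[0,0,-0.35],0]
    - [[0,0,-0.5],0]
    - [[0,0,-0.65],0]
    - [[0,0,-0.8],0]
    - [[0,0,-0.92],0]
    - [[0,0,-1],0]

```text
clock: 6.1
position: [0.5568, -0.3406, 0.2883]
tool_rot: [0.706, 0.709, -0.0, -0.0]
ft_force: [-0.7, 0.2, -3.2]
width: 0.315
gripper_force: 59.3
```

drive_tool:
  steps:
    - [[0,0,-0.1],0]
    - [[0.1,0,-0.2],0]
    - [[0.3,-0.05,-0.25],0]
    - [[0.5,-0.1,-0.25],0]
    - [[0.75,-0.15,-0.25],0]
    - [[1,-0.2,-0.25],0]

```text
clock: 6.7
position: [0.5254, -0.1881, 0.3244]
tool_rot: [0.705, 0.709, 0.0, -0.001]
ft_force: [1.1, 0.3, -3.6]
width: 0.31
gripper_force: 59.5
```

drive_tool:
  steps:
    - [[0.25,0,0],0]
    - [[0.5,0,0],0]
    - [[0.75,0,0],0]
    - [[1,0,0],0]

```text
clock: 7.1
position: [0.5247, -0.038, 0.3246]
tool_rot: [0.705, 0.709, -0.0, -0.001]
ft_force: [0.9, 0.0, -3.4]
width: 0.315
gripper_force: 59.6
```

drive_tool:
  steps:
    - [[0.25,0,0],0]
    - [[0.5,0,0],0]
    - [[0.75,0,0],0]
    - [[0.9,-0.05,0],0]
    - [[1,-0.1,0],0]
    - [[1,-0.1,0],0]

```text
clock: 7.7
position: [0.5079, 0.1131, 0.3242]
tool_rot: [0.703, 0.711, -0.0, -0.002]
ft_force: [-0.3, -0.0, -3.7]
width: 0.314
gripper_force: 59.6
```

```bash
python3 st.py "[.4993,.257,.293]"
```

```text
t 7.7 pos [0.5079 0.1131 0.3242] q [-0.55  0.38  0.4   1.79 -0.17  1.01 -0.08] yawx 90.6 zt [-0.0029  0.0019 -1.    ] F [-0.3 -0.  -3.7] w 0.314 g 59.6
[.4993,.257,.293] [ 0.959 -0.046  0.21 ]
```

drive_tool:
  steps:
    - [[0.15,0,0],0]
    - [[0.4,-0.02,0.1],0]
    - [[0.65,-0.04,0.2],0]
    - [[0.85,-0.046,0.3],0]
    - [[0.96,-0.046,0.38],0]
    - [[0.96,-0.046,0.38],0]
    - [[0.96,-0.046,0.38],0]

```text
clock: 8.4
position: [0.503, 0.2512, 0.2675]
tool_rot: [0.706, 0.708, -0.001, 0.001]
ft_force: [-0.2, -0.8, -3.3]
width: 0.311
gripper_force: 59.6
```

```bash
python3 st.py "[.4993,.257,.293]"
python3 - <<'E'
from h import *
t=cams.snapshot("top");s=cams.snapshot("scene")
p=np.array(state()['position'])
for z in(.153,.153+.05): print(z,*[ (np.round(proj(n,[p[0],p[1],p[2]-.113+z-.153]),1)) for n in("top","scene")])
r=lambda im:cv2.resize(im,None,fx=4,fy=4,interpolation=cv2.INTER_CUBIC)
cv2.imwrite("pics/c2.png",np.hstack([r(t[160:280,120:220]),r(s[110:230,320:420])]))
E
```

```text
t 8.4 pos [0.503  0.2512 0.2675] q [-0.75  0.51  0.35  1.76 -0.21  0.92 -0.3 ] yawx 90.18 zt [-2.0e-04 -2.1e-03 -1.0e+00] F [-0.2 -0.8 -3.3] w 0.311 g 59.6
[.4993,.257,.293] [ 0.038 -0.024 -0.17 ]
0.153 [159.2 212. ] [374.8 161.2]
0.203 [152.2 207.7] [377.5 145.2]
```

View pics/c2.png

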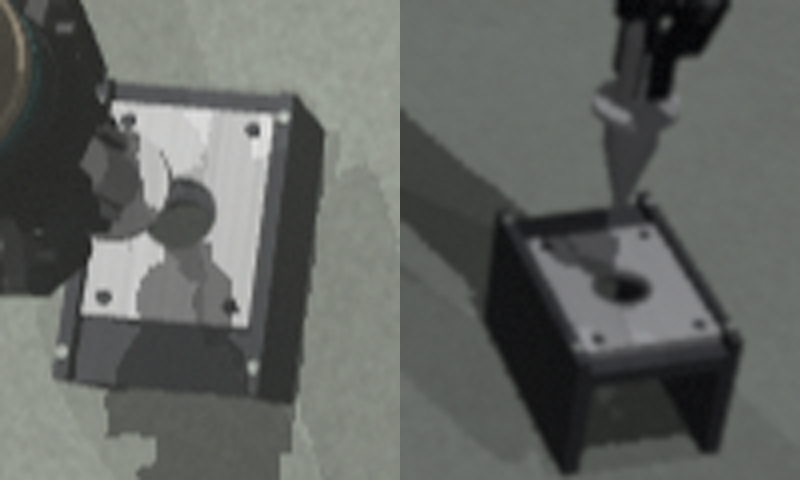

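The tip shows at (620,205) in the scene crop, where predicted, with the pin upright and the plate still off-line. Next I'll align on the base axis.

drive_tool:
  steps:
    - [[0.038,-0.02,0.1],0]
    - [[0.038,-0.02,0.17],0]
    - [[0.038,-0.02,0.17],0]
    - [[0.038,-0.02,0.17],0]

```text
clock: 8.9
position: [0.5, 0.2579, 0.2423]
tool_rot: [0.706, 0.708, -0.0, 0.0]
ft_force: [-0.5, 0.3, -2.8]
width: 0.314
gripper_force: 59.6
```

```bash
python3 st.py "[.4998,.257,.209]"
```

```text
t 8.9 pos [0.5    0.2579 0.2423] q [-0.75  0.54  0.34  1.79 -0.23  0.86 -0.3 ] yawx 90.18 zt [ 2.e-04 -4.e-04 -1.e+00] F [-0.5  0.3 -2.8] w 0.314 g 59.6
[.4998,.257,.209] [-0.006 -0.002  0.222]
```

drive_tool:
  steps:
    - [[-0.005,0,0.07],0]
    - [[-0.005,0,0.14],0]
    - [[-0.005,0,0.21],0]
    - [[-0.005,0,0.28],0]
    - [[-0.005,0,0.3],0]
    - [[-0.005,0,0.3],0]

```text
clock: 9.5
position: [0.4994, 0.2579, 0.1963]
tool_rot: [0.706, 0.709, -0.001, -0.0]
ft_force: [0.8, -0.0, -2.8]
width: 0.31
gripper_force: 59.7
```

```bash
python3 st.py "[.4995,.257,.137]"
```

```text
t 9.5 pos [0.4994 0.2579 0.1963] q [-0.73  0.59  0.32  1.83 -0.26  0.76 -0.27] yawx 90.25 zt [-1.e-03 -8.e-04 -1.e+00] F [ 0.8 -0.  -2.8] w 0.31 g 59.7
[.4995,.257,.137] [-0.006  0.001  0.395]
```

No contact load. I'm carrying on slowly to about 18 mm above home.

drive_tool:
  steps:
    - [[-0.005,0,0.04],0]
    - [[-0.005,0,0.08],0]
    - [[-0.005,0,0.12],0]
    - [[-0.005,0,0.15],0]
    - [[-0.005,0,0.18],0]
    - [[-0.005,0,0.21],0]
    - [[-0.005,0,0.21],0]

```text
clock: 10.2
position: [0.4991, 0.2573, 0.1648]
tool_rot: [0.705, 0.709, -0.001, -0.0]
ft_force: [1.2, 0.3, -3.3]
width: 0.313
gripper_force: 59.7
```

drive_tool:
  steps:
    - [[0,0,0.03],0]
    - [[0,0,0.06],0]
    - [[0,0,0.08],0]
    - [[0,0,0.08],0]

```text
clock: 10.6
position: [0.4992, 0.2574, 0.1529]
tool_rot: [0.705, 0.709, -0.0, -0.0]
ft_force: [0.5, 1.2, -4.2]
width: 0.31
gripper_force: 59.7
```

```bash
python3 st.py "[.4995,.257,.137]"
```

```text
t 10.6 pos [0.4992 0.2574 0.1529] q [-0.71  0.65  0.29  1.87 -0.28  0.66 -0.25] yawx 90.27 zt [-1.e-03 -3.e-04 -1.e+00] F [ 0.5  1.2 -4.2] w 0.31 g 59.7
[.4995,.257,.137] [-0.003  0.002  0.106]
```

drive_tool:
  steps:
    - [[0,0,0.03],0]
    - [[0,0,0.06],0]
    - [[0,0,0.09],0]
    - [[0,0,0.11],0]
    - [[0,0,0.11],0]

```text
clock: 11.1
position: [0.4994, 0.2573, 0.1365]
tool_rot: [0.705, 0.709, -0.0, -0.0]
ft_force: [0.3, 0.7, -3.2]
width: 0.312
gripper_force: 59.7
```

```bash
python3 st.py "[.4995,.257,.134]"
```

```text
t 11.1 pos [0.4994 0.2573 0.1365] q [-0.7   0.68  0.27  1.88 -0.29  0.63 -0.24] yawx 90.26 zt [-8.e-04 -3.e-04 -1.e+00] F [ 0.3  0.7 -3.2] w 0.312 g 59.7
[.4995,.257,.134] [-0.002  0.001  0.016]
```

drive_tool:
  steps:
    - [[0,0,0.01],0]
    - [[0,0,0.018],0]
    - [[0,0,0.022],0]
    - [[0,0,0.022],0]

```text
clock: 11.5
position: [0.4995, 0.2573, 0.1337]
tool_rot: [0.706, 0.709, -0.0, -0.0]
ft_force: [-0.9, 0.2, -3.1]
width: 0.315
gripper_force: 59.7
```

drive_tool:
  hand: -0.4
  steps:
    - [[0,0,0],0]
    - [[0,0,0],0]
    - [[0,0,0],0]
    - [[0,0,0],0]
    - [[0,0,0],0]
    - [[0,0,0],0]

```text
clock: 12.1
position: [0.4996, 0.2574, 0.1338]
tool_rot: [0.706, 0.709, 0.0, -0.0]
ft_force: [-0.4, 0.6, -0.4]
width: 0.701
gripper_force: 0.0
```

drive_tool:
  steps:
    - [[0,0,-0.08],0]
    - [[0,0,-0.2],0]
    - [[0,0,-0.4],0]
    - [[0,0,-0.6],0]
    - [[0,0,-0.8],0]
    - [[0,0,-1],0]

```text
clock: 12.7
position: [0.4996, 0.2571, 0.286]
tool_rot: [0.706, 0.709, 0.0, 0.0]
ft_force: [0.1, 0.2, 0.5]
width: 0.697
gripper_force: 0.0
```

drive_tool:
  steps:
    - [[-0.3,0,0],0]
    - [[-0.6,0,0],0]
    - [[-1,0,0],0]
    - [[-1,0,0],0]

```text
clock: 13.1
position: [0.5002, 0.1003, 0.2852]
tool_rot: [0.709, 0.706, -0.001, 0.001]
ft_force: [0.7, -0.1, 0.0]
width: 0.701
gripper_force: 0.0
```

```bash
python3 st.py
python3 - <<'E'
from h import *
t=cams.snapshot("top");s=cams.snapshot("scene")
r=lambda im:cv2.resize(im,None,fx=4,fy=4,interpolation=cv2.INTER_CUBIC)
cv2.imwrite("pics/c3.png",np.hstack([r(t[160:280,120:220]),r(s[110:230,320:420])]))
E
```

```text
t 13.1 pos [0.5002 0.1003 0.2852] q [-0.53  0.41  0.39  1.87 -0.19  0.9  -0.06] yawx 89.75 zt [ 0.0012 -0.0029 -1.    ] F [ 0.7 -0.1  0. ] w 0.701 g 0.0
```

View pics/c3.png

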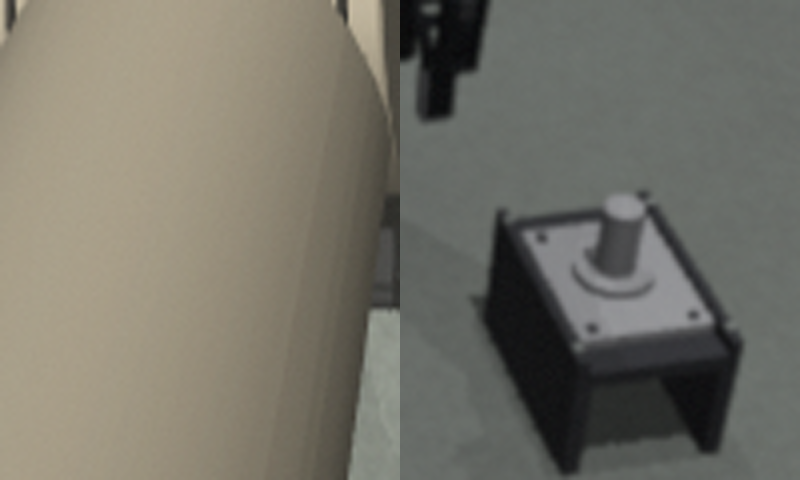

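The pin stands upright through the plate with its collar apparently on it: knob top (625,207), collar (614,268). The plate has moved into line. I'll check the knob height, then hand in.

```bash
python3 - <<'E'
from h import *
for z in(.152,.160,.102): print(z,(proj("scene",[.4995,.257,z])-[320,110])*4+[400,0])
for u in((625,207),): 
    uv=[(u[0]-400)/4+320,u[1]/4+110]; print(back("scene",uv,.152))
uv=lambda u,v:[(u-400)/4+320,v/4+110]
# plate screws centre from scene
f=[back("scene",uv(*p),.096) for p in((542,238),(592,329),(693,315))]
print((f[0]+f[2])/2, np.round(f,4))
E
```

```text
0.152 [624.7364     204.02671136]
0.16 [626.41649677 194.00441593]
0.102 [614.52271613 264.95448567]
[0.50256687 0.25579967 0.152     ]
[0.50354898 0.25702538 0.096     ] [[0.4517 0.2255 0.096 ]
 [0.5512 0.2189 0.096 ]
 [0.5554 0.2885 0.096 ]]
```

```bash
python3 -c "
from bench import ctrl;print(ctrl.sign_off())"
```

```text
the job is handed in; nothing more can be done
None
```

The job is handed in: the tapered pin is released and home through both holes, and the plate is drawn into line to within about 2 mm by my camera measurement. The robot is clear and the straight pin was never touched. The hand-in gave no verdict.

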